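Rack the carving chisels by length

TASK

Put the four stone chisels away in the wooden rack, one lying flat in each cradle and centred lengthwise, in order of length: the shortest in the cradle next to the sharpening stone, and each one further along longer than the last. Blades may point either way; leave the sharpening stone and the brush where they lie.

Things in the scene. Friction and masses are not known exactly. Their poses are not given: they have to be found in the camera images.
- chisel_140: Stone chisel, 140 mm long: dark steel bar 16 x 16 mm, bright flat blade (last 22 mm, 22 mm wide, 6 mm thick) at its +x end; 0.27 kg give or take a third. Lies flat on a 4 mm cork mat, the others about 70 mm away. Origin: mid length, on its underside (grip there, across y; bar top 16 mm above). x along it, z up. The chisels differ only in length.
- chisel_170: Stone chisel, 170 mm long: dark steel bar 16 x 16 mm, bright flat blade (last 22 mm, 22 mm wide, 6 mm thick) at its +x end; 0.32 kg give or take a third. Lies flat on a 4 mm cork mat, the others about 70 mm away. Origin: mid length, on its underside (grip there, across y; bar top 16 mm above). x along it, z up. The chisels differ only in length.
- chisel_200: Stone chisel, 200 mm long: dark steel bar 16 x 16 mm, bright flat blade (last 22 mm, 22 mm wide, 6 mm thick) at its +x end; 0.38 kg give or take a third. Lies flat on a 4 mm cork mat, the others about 70 mm away. Origin: mid length, on its underside (grip there, across y; bar top 16 mm above). x along it, z up. The chisels differ only in length.
- chisel_230: Stone chisel, 230 mm long: dark steel bar 16 x 16 mm, bright flat blade (last 22 mm, 22 mm wide, 6 mm thick) at its +x end; 0.44 kg give or take a third. Lies flat on a 4 mm cork mat, the others about 70 mm away. Origin: mid length, on its underside (grip there, across y; bar top 16 mm above). x along it, z up. The chisels differ only in length.
- cradle_0: Fixed pale wood cradle, +y end of the rack; 4 alike, 60 mm apart along y, on a dark 8 mm base. Two bars 14 mm thick, centred 37 mm either side along x (60 mm gap for the fingers), each with a notch 30 mm wide between 8 mm horns, 12 mm high. Origin: middle of the gap, at notch floor level, 24 mm above the bench. A chisel lies along x on the notch floor. y points to cradle_0's end.
- cradle_1: Fixed pale wood cradle, second from the +y end; 4 alike, 60 mm apart along y, on a dark 8 mm base. Two bars 14 mm thick, centred 37 mm either side along x (60 mm gap for the fingers), each with a notch 30 mm wide between 8 mm horns, 12 mm high. Origin: middle of the gap, at notch floor level, 24 mm above the bench. A chisel lies along x on the notch floor. y points to cradle_0's end.
- cradle_2: Fixed pale wood cradle, third from the +y end; 4 alike, 60 mm apart along y, on a dark 8 mm base. Two bars 14 mm thick, centred 37 mm either side along x (60 mm gap for the fingers), each with a notch 30 mm wide between 8 mm horns, 12 mm high. Origin: middle of the gap, at notch floor level, 24 mm above the bench. A chisel lies along x on the notch floor. y points to cradle_0's end.
- cradle_3: Fixed pale wood cradle, -y end of the rack; 4 alike, 60 mm apart along y, on a dark 8 mm base. Two bars 14 mm thick, centred 37 mm either side along x (60 mm gap for the fingers), each with a notch 30 mm wide between 8 mm horns, 12 mm high. Origin: middle of the gap, at notch floor level, 24 mm above the bench. A chisel lies along x on the notch floor. y points to cradle_0's end.
- whetstone: Sharpening stone in a dark wooden holder, 190 x 50 x 32 mm, 0.6 kg, loose on the bench beside one end of the rack (either end, its centre about 165 mm from the rack's middle); it marks the end where the shortest chisel goes. Origin: centre of its underside, x along it, z up. Stays where it is.
- brush: Dusting brush, 157 mm long, wooden handle, steel ferrule and 40 mm wide pale bristles, 18 mm high, lying loose beside the other end of the rack. Origin: on its underside where handle meets ferrule, x towards the bristles. Stays where it is.
Not all that is in view belongs to the job. What is shaped like the whetstone but purple is not meant.

How it is judged:
By the outcome, as a careful person would: the job done as asked, in the order asked, and still so for the second after the job is handed in, with the robot touching nothing.
It also fails if it takes over 109 s, if anything falls off the work surface, if the arm or the gripper's body presses on something with over 40 N, if the wrist force passes 120 N, or if a joint passes its speed limit or range.

ROBOT

A 7-joint arm with a two-finger parallel gripper is mounted at the origin on the work surface. World frame = base frame: x ahead of the robot, y to its left, z up, the work surface at z = 0. Lengths are in m, angles in rad, forces in N, time in s.
With the tool pointing down it reaches from about 0.425 to 0.925 m from the base axis. Payload 6.8 kg.
Tool frame: the origin (TCP) lies at the very end of the fingers, on their centre line; the grasp point (between the pads) lies 19 mm behind it; z points along the fingers, y is the line along which they close (so a half turn about z gives the same grasp; the last joint's range is limited). The gripper opens to 85 mm and grips with 20 to 120 N. Pads are 22 mm wide; open, the fingers measure 114 mm over their backs; the gripper's body (76 mm by 85 mm) begins 54 mm behind the grasp point. The pads swing forward as they close: fully open they stand 13 mm farther back than shut.
Start: joints at [-1.4, 0.477, 0.022, 1.555, -0.011, 1.109, -0.083], TCP at [0.186, 0.649, 0.231] pointing down, gripper open.
Joint ranges: [-2.96, 2.96], [-0.34, 2.1], [-1.41, 1.46], [0.24, 2.44], [-1.37, 4.51], [0.17, 1.92], [-2.96, 2.96]. Speed limits (rad/s): [2.39, 2.39, 3.14, 3.14, 3.14, 3.14, 3.14].

INTERFACE

Orientations are given as a unit quaternion [w, x, y, z].
In Python, from station import bot gives the robot as it stands. The module is installed in compiled form; this text tells all that it offers.
- The arm moves only by the shell command python3 -m jog 'ROWS' [OPENING] [FORCE]. ROWS is JSON, a list of rows, each a list of 4 numbers: the shift along the tool's x, y, z in cm, then the turn about the tool's z in rad. In form: [[x, y, z, spin], ...]. A call has 1 to 20 rows; each row is the pose to reach, as a shift and turn from the pose commanded when the call began, along the tool's axes at that moment; what a row does not reach only later rows make up. A row lasts 1/12 s, in which the tool goes at most 41.7 mm and 7.16 degrees, less where a joint would pass 70% of its speed; a pose out of reach is approached as far as the arm can. A call with a gripper value outside its range is refused whole. OPENING is the closure, from -1 (fully open) to 1 (shut), set as the call begins (- or left out, the last holds). The fingers move at their own pace and stop on an object; FORCE is the grip in N (left out, the last holds). Time passes only in rows, so rows that repeat a pose let the fingers close. It gives the time, the measured TCP pose, the force, the opening and the grip force at its end, in the units of the state.
- bot.get_obs(): the state, without advancing time (a new reading comes with each control period).
- bot.read_camera(name): name is "scene" or "side" or "wrist"; returns a dict with "pixels" (420x560x3 uint8, red, green, blue), "depth" (420x560 float32, m along the optical axis (not along the pixel's ray), 0 where there is no reading), "fovy" (degrees; the focal length in pixels is half the picture's height over the tangent of half this angle, whatever the lens; pixels are square), "cx", "cy" (the principal point, pixels), "distortion" ([k1, k2, p1, p2, k3] as OpenCV has them; the pictures are not rectified), "pose" (4x4, takes a point from camera to world coordinates). Camera axes: x right, y down, z forward; pixel columns grow to the right and rows downward; lengths in m; the calibration is good to about 2 mm. A picture is of the moment at which its call begins.
- bot.hand_in(): hands the job in; it is judged then, once.
The state is a dict: "t": time; "q": joint angles; "joint_vel": joint speeds; "joint_torque": joint torques, N m; "eef_pos": TCP position; "tool_rot": TCP orientation; "contact_force": force on the tool from outside, world axes, zero at the start; "torque": the same for the moment, N m; "gripper_width": opening from 0.0 (shut) to 1.0 (fully open); "grasp_force": force on a finger pad.
Only numpy, scipy, OpenCV 4.12 (cv2) and the standard library are available. Lean on these libraries where they do the work, as an engineer would, in place of code of your own. Each camera call takes 0.05 s, during which the arm holds its last target. There are 200 camera calls.

## Working session

There is one attempt and no reset: what is moved stays moved. The work goes in short steps, Python scripts to look and compute and a shell command to move; the robot and the scene stay as the last step left them, time stands still between calls to the robot, and variables do not carry over. Pictures are saved under pics/ and viewed, at most 14 in all, crops included, and the job is handed in when it is done.

```bash
mkdir -p pics; cat > h.py <<'E'
import numpy as np, cv2
from station import bot
def K(c):
    f=210/np.tan(np.radians(c["fovy"])/2); return np.array([[f,0,c["cx"]],[0,f,c["cy"]],[0,0,1]])
def cast(c,uv,z):
    uv=np.asarray(uv,float).reshape(-1,1,2)
    n=cv2.undistortPoints(uv,K(c),np.array(c["distortion"]))[:,0]
    d=np.c_[n,np.ones(len(n))]@c["pose"][:3,:3].T; o=c["pose"][:3,3]
    return o+d*((z-o[2])/d[:,2])[:,None]
def dpt(c,uv):
    uv=np.asarray(uv,float).reshape(-1,2)
    n=cv2.undistortPoints(uv.reshape(-1,1,2),K(c),np.array(c["distortion"]))[:,0]
    z=c["depth"][uv[:,1].round().astype(int),uv[:,0].round().astype(int)]
    return (np.c_[n,np.ones(len(n))]*z[:,None])@c["pose"][:3,:3].T+c["pose"][:3,3]
def shot(name,fn):
    c=bot.read_camera(name); cv2.imwrite("pics/"+fn,c["pixels"][:,:,::-1]); np.save("pics/"+fn[:-4]+".npy",c,allow_pickle=True); return c
def load(fn): return np.load("pics/"+fn+".npy",allow_pickle=True).item()
E
python3 - <<'E'
from h import *
for n in("scene","side","wrist"):
    c=shot(n,n+"0.png"); print(n,c["fovy"],c["distortion"],c["pose"].round(3).tolist())
a=[cv2.imread(f"pics/{n}0.png") for n in("scene","side","wrist")]
print(bot.get_obs())
E
```

```text
scene 49.30621607510364 [0.04196828 0.         0.         0.         0.        ] [[-0.877, 0.283, -0.389, 1.045], [0.481, 0.481, -0.733, 0.902], [-0.02, -0.829, -0.558, 0.76], [0.0, 0.0, 0.0, 1.0]]
side 52.91169197402585 [-0.06821871  0.          0.          0.          0.        ] [[-0.983, -0.117, 0.142, 0.422], [-0.184, 0.596, -0.782, 0.797], [0.007, -0.795, -0.607, 0.649], [0.0, 0.0, 0.0, 1.0]]
wrist 64.20105257172881 [-0.04578986  0.          0.          0.          0.        ] [[0.276, 0.917, 0.289, 0.111], [0.961, -0.263, -0.084, 0.67], [-0.001, 0.301, -0.954, 0.374], [0.0, 0.0, 0.0, 1.0]]
{'t': 0.15, 'q': array([-1.40010763,  0.47764952,  0.02237134,  1.55619905, -0.01149764,
        1.10930391, -0.08305811]), 'joint_vel': array([-0.00056051,  0.00062574, -0.00182289, -0.00368421,  0.00163035,
        0.00062847,  0.0014783 ]), 'joint_torque': array([ 3.09049959e-03, -5.96922934e+01,  1.61017679e+00, -2.81491506e+01,
        1.26218234e-02,  6.53125928e-03,  2.44087425e-05]), 'eef_pos': array([0.18565109, 0.6484998 , 0.23053387]), 'tool_rot': array([-4.23791407e-05,  1.38923984e-01,  9.90302789e-01, -7.14383988e-04]), 'contact_force': array([ 0.09143757,  0.08832799, -0.24877252]), 'torque': array([-0.01055305, -0.02204729, -0.01187439]), 'grasp_force': 0.0, 'gripper_width': 1.0009737583701726}
```

View pics/scene0.png

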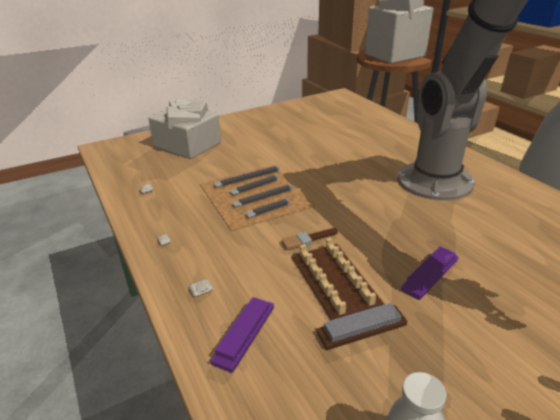

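View pics/side0.png

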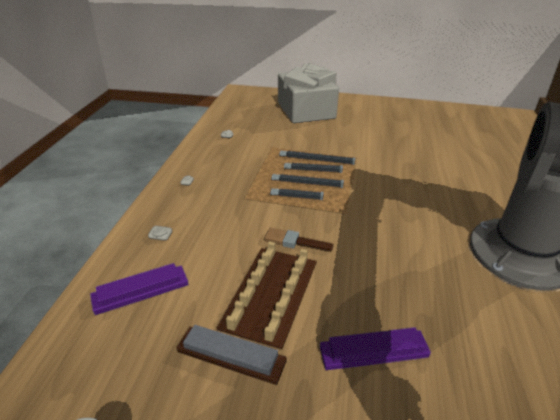

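The scene view shows four chisels on the cork mat, at about (247,177), (253,185), (262,197) and (268,209). The rack is at (340,275), the grey whetstone at (362,325) beside its near end, and the brush at (310,238) at the other end. The purple blocks at (243,333) and (430,272) are decoys. The side view agrees: chisels around (310,175), rack (268,290), whetstone (232,352).

```bash
python3 - <<'E'
from h import *
for n,roi in(("scene",(200,160,320,225)),("side",(250,145,365,210))):
    c=load(n+"0"); p=c["pixels"]; hsv=cv2.cvtColor(p,cv2.COLOR_RGB2HSV)
    m=((hsv[...,2]<100)&(hsv[...,1]<110)).astype(np.uint8); k=np.zeros_like(m); k[roi[1]:roi[3],roi[0]:roi[2]]=1; m*=k
    nn,l,s,ce=cv2.connectedComponentsWithStats(m)
    for i in range(1,nn):
        if s[i,4]<60: continue
        ys,xs=np.where(l==i); P=cast(c,np.c_[xs,ys],0.018)[:,:2]
        r=cv2.minAreaRect(P.astype(np.float32)*1000); 
        print(n,ce[i].round(),s[i,4],"ctr",np.round(r[0]),"size",np.round(r[1]),round(r[2],1), "depthz",dpt(c,ce[i])[0].round(3))
c=load("side0"); s=load("scene0")
print("side",cast(c,[[232,352],[298,240],[268,252],[305,258],[235,315],[273,330]],0.03).round(3).tolist())
print("scene",cast(s,[[362,325],[306,240],[303,252],[331,245],[339,305],[369,297]],0.03).round(3).tolist())
E
```

```text
scene [249. 176.] 289 ctr [ 515. -313.] size [ 32. 202.] 88.8 depthz [ 0.517 -0.314  0.017]
scene [256. 184.] 206 ctr [ 516. -253.] size [143.  30.] 4.2 depthz [ 0.519 -0.25   0.02 ]
scene [265. 195.] 271 ctr [ 523. -181.] size [170.  30.] 1.0 depthz [ 0.524 -0.185  0.015]
scene [270. 207.] 192 ctr [ 541. -111.] size [109.  28.] 1.2 depthz [ 0.541 -0.113  0.017]
side [319. 157.] 452 ctr [ 512. -311.] size [ 41. 209.] 88.4 depthz [ 0.51  -0.312  0.017]
side [316. 167.] 352 ctr [ 514. -251.] size [143.  41.] 4.5 depthz [ 0.513 -0.249  0.019]
side [310. 180.] 459 ctr [ 520. -177.] size [176.  38.] 0.7 depthz [ 0.519 -0.179  0.017]
side [300. 194.] 332 ctr [ 537. -108.] size [118.  36.] 1.5 depthz [ 0.539 -0.11   0.017]
side [[0.578, 0.397, 0.03], [0.512, 0.089, 0.03], [0.57, 0.141, 0.03], [0.489, 0.144, 0.03], [0.594, 0.32, 0.03], [0.518, 0.339, 0.03]]
scene [[0.593, 0.398, 0.03], [0.543, 0.092, 0.03], [0.575, 0.131, 0.03], [0.499, 0.143, 0.03], [0.602, 0.327, 0.03], [0.53, 0.34, 0.03]]
```

View pics/wrist0.png

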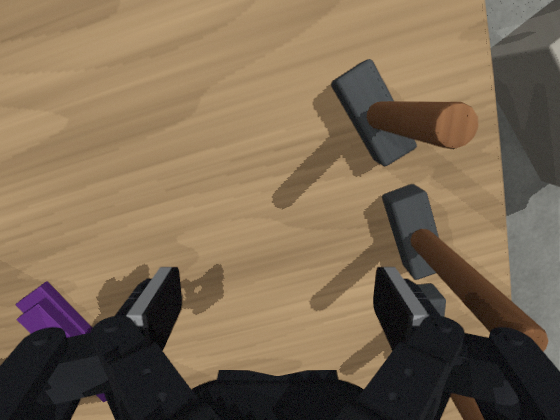

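```bash
python3 -m jog '[[-10,-6,-2,-0.1],[-20,-12,-4,-0.2],[-30,-18,-5,-0.28],[-40,-24,-6,-0.28],[-49,-28.5,-7,-0.28],[-49,-28.5,-7,-0.28],[-49,-28.5,-7,-0.28],[-49,-28.5,-7,-0.28],[-49,-28.5,-7,-0.28],[-49,-28.5,-7,-0.28],[-49,-28.5,-7,-0.28],[-49,-28.5,-7,-0.28],[-49,-28.5,-7,-0.28],[-49,-28.5,-7,-0.28],[-49,-28.5,-7,-0.28],[-49,-28.5,-7,-0.28]]'; python3 - <<'E'
from h import *
shot("wrist","w1.png")
E
```

```text
t: 1.48
eef_pos: [0.5796, 0.2378, 0.3011]
tool_rot: [0.0, 0.002, 1.0, -0.0]
contact_force: [-0.1, 0.7, 0.2]
gripper_width: 0.999
grasp_force: 0.0
```

View pics/w1.png

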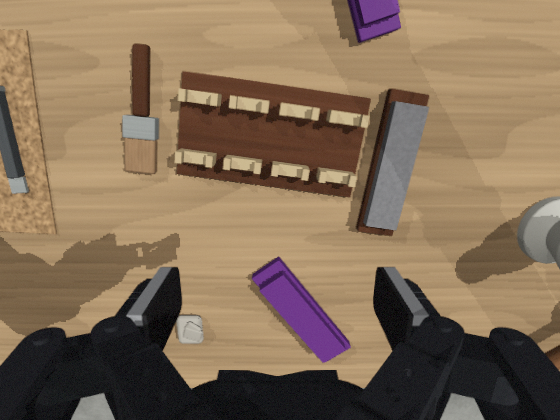

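Wrist view: the rack base corners are at about (182,72), (369,98), (352,196) and (176,175), with eight pale bars in two rows. The whetstone is on the right at (393,162), i.e. the +y (cradle_0) end, and the brush on the left at (140,130).

```bash
python3 -m jog '[[0,-4,0,0],[0,-8,0,0],[0,-12,0,0],[0,-12,0,0],[0,-12,0,0],[0,-12,0,0]]' >/dev/null; python3 -c "
from h import *
shot('wrist','w2.png')"
python3 -m jog '[[0,-4,0,0],[0,-8,0,0],[0,-12,0,0],[0,-16,0,0],[0,-20,0,0],[0,-24,0,0],[0,-28,0,0],[0,-28,0,0],[0,-28,0,0],[0,-28,0,0]]'; python3 - <<'E'
from h import *
shot("wrist","w3.png")
for n in("w1","w2"):
    c=load(n); p=c["pixels"]; hsv=cv2.cvtColor(p,cv2.COLOR_RGB2HSV)
    m=cv2.inRange(hsv,(15,60,180),(30,150,255)); 
    # rack area: project dark base
    nn,l,s,ce=cv2.connectedComponentsWithStats(m)
    for i in range(1,nn):
        if not 150<s[i,4]<900: continue
        ys,xs=np.where(l==i); D=dpt(c,np.c_[xs,ys]); P=cast(c,ce[i],.030)[0]
        if abs(P[0]-.54)>.09 or abs(P[1]-.235)>.13: continue
        top=D[D[:,2]>.032]; fl=D[(D[:,2]>.018)&(D[:,2]<.028)]
        r=cv2.minAreaRect((D[D[:,2]>.018,:2]*1000).astype(np.float32))
        print(n,ce[i].round(1),s[i,4],"cast.03",P.round(4)[:2],"mid",np.round(r[0],1),np.round(r[1],1),round(r[2],1),"top z",np.median(top[:,2]).round(4) if len(top) else 0,"floor z",np.median(fl[:,2]).round(4) if len(fl) else 0)
E
```

```text
t: 2.92
eef_pos: [0.5796, -0.1574, 0.3008]
tool_rot: [-0.0, -0.002, 1.0, 0.001]
contact_force: [-0.7, 0.9, -0.3]
gripper_width: 1.003
grasp_force: 0.0
w1 [174.   88.7] 239 cast.03 [0.4859 0.1165] mid [492.9 126.7] [ 7.2 13.6] 79.1 top z 0.0366 floor z 0
w1 [201.6  97. ] 313 cast.03 [0.4957 0.1486] mid [500.9 183.9] [107.9  13.6] 82.2 top z 0.0367 floor z 0.0245
w1 [251.7 103.9] 296 cast.03 [0.5041 0.2079] mid [504.6 208.7] [37.1 12.9] 81.7 top z 0.0362 floor z 0.0246
w1 [293.1 109.8] 294 cast.03 [0.5111 0.2572] mid [511.5 257.6] [41.4 13.5] 80.6 top z 0.0364 floor z 0.0246
w1 [342.5 117.1] 269 cast.03 [0.5197 0.3166] mid [520.5 319. ] [36.9 12.9] 82.2 top z 0.0367 floor z 0.0244
w1 [197.1 158. ] 281 cast.03 [0.5683 0.1382] mid [546.3 183.7] [ 30.6 137.9] 26.9 top z 0.0364 floor z 0.0244
w1 [245.2 164.5] 269 cast.03 [0.5768 0.1979] mid [577.6 198.5] [36.9 13.7] 82.8 top z 0.0362 floor z 0.0245
w1 [284.6 169.9] 271 cast.03 [0.5839 0.2471] mid [547.5 252.7] [36.7 89.3] 85.1 top z 0.0363 floor z 0.0245
w1 [331.8 176.4] 250 cast.03 [0.5924 0.3068] mid [557.3 272.5] [127.2  31.3] 45.3 top 
[... 195 characters left out ...]
[96.5 13. ] 82.5 top z 0.0367 floor z 0.0248
w2 [389.  112.6] 257 cast.03 [0.5113 0.2572] mid [503.8 200.3] [156.4  13.3] 82.1 top z 0.0365 floor z 0.0248
w2 [436.4 120.5] 230 cast.03 [0.5198 0.3165] mid [520.3 318.5] [36.9 13.2] 82.1 top z 0.0365 floor z 0.0245
w2 [281.8 158.2] 281 cast.03 [0.5671 0.1285] mid [538.6 135.2] [37.3 73.3] 81.8 top z 0.0367 floor z 0.0244
w2 [329.1 165. ] 259 cast.03 [0.5755 0.1879] mid [547.9 156.3] [114.7  29.7] 50.0 top z 0.0364 floor z 0.0245
w2 [375.5 171.9] 237 cast.03 [0.5839 0.247 ] mid [551.5 189.3] [168.   25.1] 60.9 top z 0.0366 floor z 0.0244
w2 [420.8 178.7] 209 cast.03 [0.5924 0.3062] mid [554.6 220.1] [224.   21.5] 66.2 top z 0.0365 floor z 0.0245
```

View pics/w3.png

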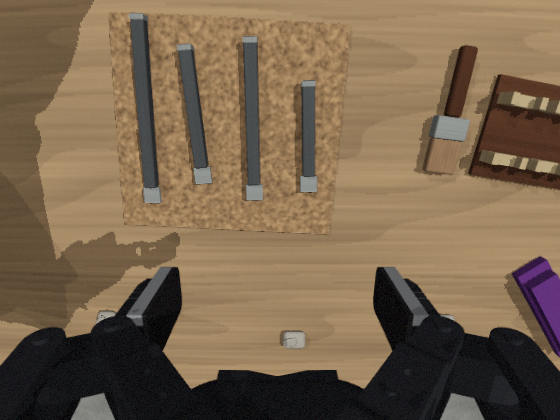

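The chisels in this wrist view, from left: 230 mm (145,110), 170 mm (195,115), 200 mm (251,118), 140 mm (308,135). Each has its bright blade at the image bottom (+x). A chisel could only be confused with another chisel; the length order settles that.

```bash
cat > meas.py <<'E'
from h import *
def grid():
    v,u=np.mgrid[0:420,0:560]; return np.c_[u.ravel(),v.ravel()]
def rack(n):
    c=load(n); g=grid(); D=dpt(c,g).reshape(420,560,3)
    m=((D[...,2]>.017)&(D[...,2]<.045)&(abs(D[...,0]-.545)<.09)&(abs(D[...,1]-.235)<.125)).astype(np.uint8)
    hsv=cv2.cvtColor(c["pixels"],cv2.COLOR_RGB2HSV); m&=(hsv[...,2]>120)&(hsv[...,1]>50)
    nn,l,s,ce=cv2.connectedComponentsWithStats(m)
    for i in range(1,nn):
        if s[i,4]<60: continue
        q=D[l==i]; t=q[q[:,2]>.033]; r=cv2.minAreaRect((q[:,:2]*1000).astype(np.float32))
        print(n,ce[i].round(),s[i,4],np.round(r[0],1),np.round(r[1],1),round(r[2],1),"top",t[:,:2].mean(0).round(4),t[:,2].mean().round(4))
def chis(n):
    c=load(n); hsv=cv2.cvtColor(c["pixels"],cv2.COLOR_RGB2HSV); out=[]
    D=dpt(c,grid()).reshape(420,560,3)
    m=((D[...,2]>.008)&(D[...,2]<.045)&(D[...,1]<-.06)&(D[...,1]>-.38)&(D[...,0]<.66)&(hsv[...,1]<110)).astype(np.uint8); m=cv2.morphologyEx(m,cv2.MORPH_OPEN,np.ones((3,3)))
    nn,l,s,ce=cv2.connectedComponentsWithStats(m)
    for i in range(1,nn):
        if s[i,4]<300: continue
        q=D[l==i]; b=(l==i)&(hsv[...,2]<105)
        ys,xs=np.where(l==i); P=cast(c,np.c_[xs,ys],.018)[:,:2]*1000
        r=cv2.minAreaRect(P.astype(np.float32)); bx=cv2.minAreaRect((D[b][:,:2]*1000).astype(np.float32))
        print(n,ce[i].round(),"ctr",np.round(r[0],1),"size",np.round(r[1],1),"ang",round(r[2],1),"bar",np.round(bx[0],1),np.round(bx[1],1),round(bx[2],1),"top z",np.percentile(D[b][:,2],[50,80]).round(4))
E
python3 - <<'E'
from meas import *
rack("w1");rack("w2");chis("w3")
for n in("scene0","side0"):
    chis(n)
E
```

```text
w1 [199.  97.] 505 [495.7 145.5] [45.8 14.2] 81.3 top [0.4959 0.1463] 0.0366
w1 [249. 104.] 453 [504.  204.8] [46.1 13.1] 82.0 top [0.504  0.2041] 0.0364
w1 [299. 111.] 468 [512.  263.9] [45.  14.1] 81.8 top [0.5119 0.2629] 0.0364
w1 [344. 118.] 339 [520.5 319. ] [38.6 13.5] 81.0 top [0.5182 0.3038] 0.0365
w1 [365. 121.] 80 [523.7 341.9] [ 8.4 12.9] 82.7 top [0.5235 0.3418] 0.0368
w1 [195. 157.] 506 [568.4 135.1] [46.3 14.4] 81.8 top [0.5683 0.1352] 0.0363
w1 [242. 164.] 477 [577.1 194.4] [46.1 14.4] 81.8 top [0.5769 0.1941] 0.0363
w1 [290. 170.] 460 [585.7 253.9] [46.  14.4] 82.1 top [0.5855 0.2544] 0.0364
w1 [337. 177.] 443 [594.1 312.7] [45.2 14.4] 81.6 top [0.594  0.3128] 0.0364
w2 [296.  98.] 438 [495.4 145.1] [44.9 13. ] 81.9 top [0.4954 0.145 ] 0.0367
w2 [342. 106.] 363 [504.  200.3] [38.7 14. ] 82.2 top [0.5013 0.1852] 0.0366
w2 [363. 109.] 89 [507.2 223.3] [ 8.4 13.9] 86.3 top [0.507  0.2231] 0.0367
w2 [391. 113.] 343 [512.2 260. ] [37.8 14.2] 82.0 top [0.5102 0.2451] 0.0364
w2 [411. 116.] 89 [515.3 282.5] [ 9.  14.1] 81.6 top [0.5152 0.2824] 0.0366
w2 [438. 121.] 317 [520.3
[... 858 characters left out ...]
] ang 2.2 bar [ 535.6 -118. ] [118.7  16.9] 2.3 top z [0.0204 0.0211]
scene0 [246. 176.] ctr [ 521.5 -313.9] size [ 36.6 233.6] ang 88.4 bar [ 522.5 -319.3] [ 21.3 225. ] 88.2 top z [0.0174 0.0201]
scene0 [261. 195.] ctr [ 532.6 -181.5] size [201.6  32.9] ang 0.8 bar [ 533.7 -184.6] [196.3  20.5] 0.4 top z [0.0181 0.0202]
side0 [318. 156.] ctr [ 517.3 -313.2] size [ 35.  228.6] ang 89.1 bar [ 518.5 -320. ] [ 24.6 221.7] 89.8 top z [0.0173 0.0196]
side0 [313. 167.] ctr [ 521.3 -251.5] size [168.2  34.2] ang 4.9 bar [ 520.9 -257.2] [162.1  21.7] 3.7 top z [0.0171 0.0196]
side0 [297. 193.] ctr [ 546.5 -109.8] size [139.   30.8] ang 2.0 bar [ 546.9 -113.9] [135.2  20.8] 3.9 top z [0.018  0.0199]
```

```bash
python3 -m jog '[[1.5,1.5,4,-0.02],[3.4,3.9,8,-0.04],[3.4,3.9,12,-0.04],[3.4,3.9,15,-0.04],[3.4,3.9,15,-0.04],[3.4,3.9,15,-0.04],[3.4,3.9,15,-0.04]]' 0 60; python3 - <<'E'
from meas import *
c=shot("wrist","w4.png"); chis("w4")
cv2.imwrite("pics/w4c.png",cv2.resize(c["pixels"][80:380,120:460,::-1],None,fx=2,fy=2))
print(bot.get_obs()["eef_pos"])
E
```

```text
t: 3.55
eef_pos: [0.5466, -0.1203, 0.1532]
tool_rot: [0.001, -0.021, 1.0, -0.0]
contact_force: [0.1, -0.5, -0.6]
gripper_width: 0.501
grasp_force: 0.0
w4 [ 42. 133.] ctr [ 515.9 -319.6] size [ 25.5 228.6] ang 89.2 bar [ 517.1 -320.1] [ 21.2 230. ] 88.3 top z [0.0198 0.0207]
w4 [198. 153.] ctr [ 526.8 -186.8] size [198.8  22.3] ang 0.1 bar [ 528.6 -189.8] [198.1  22.4] 1.4 top z [0.0202 0.0209]
w4 [113. 149.] ctr [ 519.4 -258.1] size [168.4  24.2] ang 4.2 bar [ 520.2 -258.4] [169.3  22.9] 2.9 top z [0.02   0.0208]
w4 [280. 190.] ctr [ 545.2 -117.4] size [138.3  21.2] ang 1.9 bar [ 535.3 -119.7] [118.5  20.3] 3.2 top z [0.0204 0.021 ]
[ 0.54708014 -0.12081449  0.15386856]
```

View pics/w4c.png

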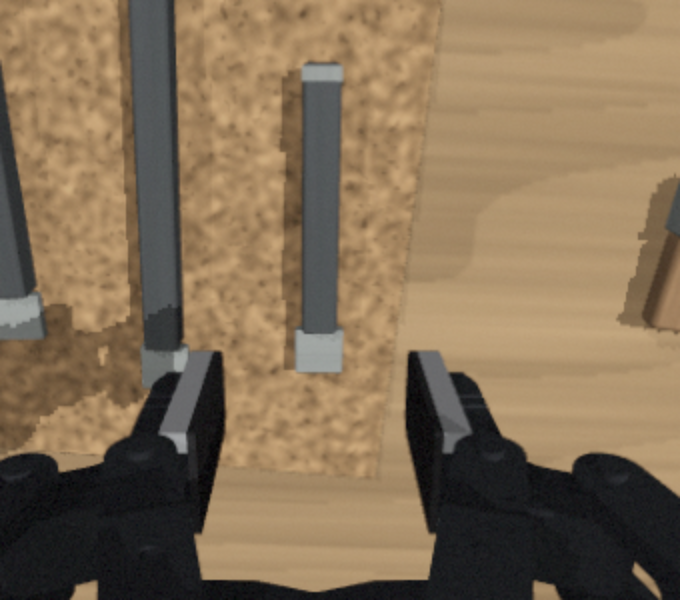

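The crop confirms the choice: the shortest chisel stands between the fingers, centred at about (320,215), with its blade at (318,350). The next one, at (160,190), is clearly longer.

```bash
python3 -m jog '[[0,0.25,4,0],[0,0.25,8,0],[0,0.25,12,0],[0,0.25,14,0],[0,0.25,14.7,0],[0,0.25,14.7,0],[0,0.25,14.7,0]]'; python3 -m jog '[[0,0,0,0],[0,0,0,0],[0,0,0,0],[0,0,0,0],[0,0,0,0],[0,0,0,0]]' 1 60;  python3 -m jog '[[0,0,-2,0],[0,0,-5,0],[0,0,-8,0],[0,0,-10,0],[0,0,-10,0]]'
```

```text
t: 4.18
eef_pos: [0.5468, -0.1189, 0.0063]
tool_rot: [0.002, -0.02, 1.0, -0.0]
contact_force: [-0.2, 0.1, 0.3]
gripper_width: 0.498
grasp_force: 0.0
t: 4.68
eef_pos: [0.5465, -0.1187, 0.0065]
tool_rot: [0.002, -0.02, 1.0, -0.0]
contact_force: [0.1, 1.1, 8.2]
gripper_width: 0.17
grasp_force: 60.0
t: 5.1
eef_pos: [0.5478, -0.1191, 0.1094]
tool_rot: [0.004, -0.02, 1.0, -0.0]
contact_force: [0.1, -1.5, -2.2]
gripper_width: 0.168
grasp_force: 59.0
```

```bash
cat > go.py <<'E'
import sys; from h import *
from scipy.spatial.transform import Rotation as R
x,y,z,yaw=map(float,sys.argv[1:5]); o=bot.get_obs(); w,a,b,c=o["tool_rot"]; M=R.from_quat([a,b,c,w]).as_matrix()
cur=np.degrees(np.arctan2(-M[1,0],-M[0,0])); d=M.T@(np.array([x,y,z])-o["eef_pos"])*100
print("shift cm",d.round(2),"spin",round(-np.radians(yaw-cur),3),"cur yaw",cur.round(2))
E
python3 go.py .5574 .3181 .11 -8.1; python3 go.py .5574 .3181 .028 -8.1
```

```text
shift cm [-2.74 43.65 -0.07] spin 0.182 cur yaw 2.34
shift cm [-2.67 43.65  8.12] spin 0.182 cur yaw 2.34
```

```bash
python3 -m jog '[[-0.3,4,0,0.02],[-0.5,8,0,0.04],[-0.7,12,0,0.06],[-1,16,0,0.08],[-1.3,20,0,0.1],[-1.5,24,0,0.12],[-1.8,28,0,0.14],[-2,32,0,0.16],[-2.3,36,0,0.18],[-2.7,40,0,0.18],[-2.7,43.6,0,0.18],[-2.7,43.6,0,0.18],[-2.7,43.6,0,0.18],[-2.7,43.6,0,0.18]]'; python3 go.py .5574 .3181 .028 -8.1;  python3 - <<'E'
from meas import *
shot("wrist","w5.png")
E
```

```text
t: 6.27
eef_pos: [0.5532, 0.3175, 0.1036]
tool_rot: [-0.0, 0.069, 0.998, -0.001]
contact_force: [0.2, -0.6, -2.1]
gripper_width: 0.166
grasp_force: 59.1
shift cm [-0.41  0.12  7.56] spin 0.003 cur yaw -7.94
```

View pics/w5.png

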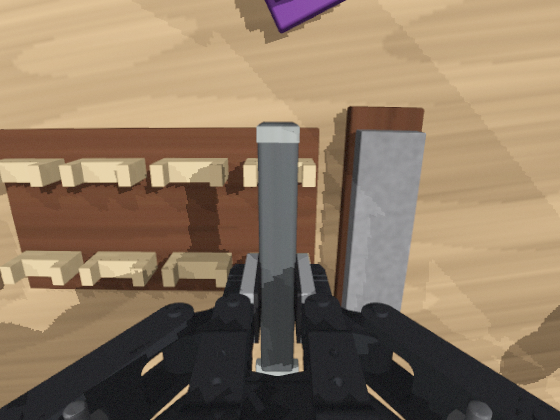

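The wrist view shows the held 140 chisel (278,240) lined up over the end cradle (280,172), beside the whetstone (385,210). It still needs 4 mm forward.

```bash
python3 -m jog '[[-0.4,0.1,2,0],[-0.4,0.1,4,0],[-0.4,0.1,5,0],[-0.4,0.1,6,0],[-0.4,0.1,7,0],[-0.4,0.1,7.5,0],[-0.4,0.1,7.5,0],[-0.4,0.1,7.5,0]]'; python3 go.py .5574 .3181 .028 -8.1
```

```text
t: 6.98
eef_pos: [0.558, 0.3187, 0.0295]
tool_rot: [0.0, 0.069, 0.998, 0.0]
contact_force: [-0.0, -0.2, -1.5]
gripper_width: 0.169
grasp_force: 59.1
shift cm [ 0.05 -0.07  0.15] spin 0.002 cur yaw -7.96
```

```bash
python3 -m jog '[[0,-0.05,0.1,0],[0,-0.05,0.2,0],[0,-0.05,0.2,0]]'; python3 -m jog '[[0,0,0,0],[0,0,0,0],[0,0,0,0],[0,0,0,0]]' 0; python3 -m jog '[[0,0,-3,0],[0,0,-6,0],[0,0,-10,0],[0,0,-14,0],[0,0,-14,0]]'; python3 - <<'E'
from meas import *
c=shot("wrist","w6.png")
E
python3 go.py .5285 -.1870 .15 -.2; python3 go.py .5205 -.2588 .15 4; python3 go.py .5173 -.3205 .15 -1
```

```text
t: 7.23
eef_pos: [0.558, 0.3184, 0.0277]
tool_rot: [0.0, 0.069, 0.998, 0.0]
contact_force: [-0.2, -0.4, -2.2]
gripper_width: 0.167
grasp_force: 59.1
t: 7.57
eef_pos: [0.558, 0.3184, 0.0277]
tool_rot: [0.0, 0.069, 0.998, 0.0]
contact_force: [0.1, -0.2, -0.6]
gripper_width: 0.503
grasp_force: 0.0
t: 7.98
eef_pos: [0.5624, 0.3203, 0.176]
tool_rot: [0.005, 0.07, 0.998, 0.004]
contact_force: [1.1, -0.1, 0.7]
gripper_width: 0.499
grasp_force: 0.0
shift cm [ -3.81 -50.64   1.94] spin -0.136 cur yaw -7.97
shift cm [ -4.02 -57.86   1.9 ] spin -0.209 cur yaw -7.97
shift cm [ -4.56 -64.02   1.86] spin -0.122 cur yaw -7.97
```

View pics/w6.png

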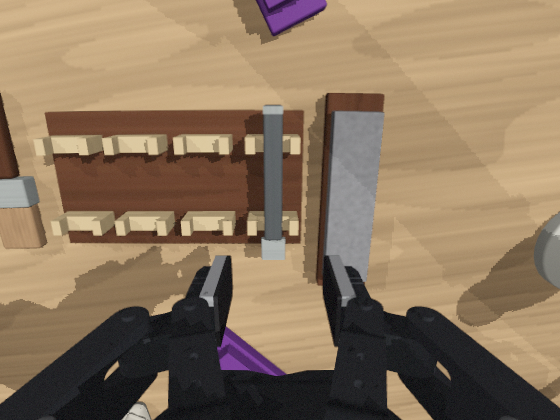

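The 140 chisel lies in the end cradle at (273,180), next to the whetstone (350,190), with a similar overhang at both ends. I'll measure it, then fetch the 170.

```bash
cat >> meas.py <<'E'
CR=np.array([[557.4,318.1],[548.9,258.8],[540.5,199.4],[532.1,140.2]])/1000
def placed(n,k):
    c=load(n); hsv=cv2.cvtColor(c["pixels"],cv2.COLOR_RGB2HSV); D=dpt(c,grid()).reshape(420,560,3)
    a=np.radians(-8.1); e=np.array([[np.cos(a),np.sin(a)],[-np.sin(a),np.cos(a)]])
    q=(D[...,:2]-CR[k])@e.T
    m=(D[...,2]>.022)&(D[...,2]<.06)&(abs(q[...,1])<.016)&(abs(q[...,0])<.14)&(hsv[...,1]<75)
    nn,l,s,ce=cv2.connectedComponentsWithStats(cv2.morphologyEx(m.astype(np.uint8),cv2.MORPH_OPEN,np.ones((3,3)))); m=l==1+np.argmax(s[1:,4])
    b=q[m]*1000; br=m&(hsv[...,2]<110); Q=q[br]*1000; f=np.polyfit(Q[:,0],Q[:,1],1)
    print("along",np.percentile(b[:,0],[.2,99.8]).round(1),"mid",np.percentile(b[:,0],[.2,99.8]).mean().round(1),"across",Q[:,1].mean().round(1),"yaw err",np.degrees(f[0]).round(1),"top z",np.median(D[br][:,2]).round(4),"slope mm/m",(np.polyfit(Q[:,0],D[br][:,2]*1000,1)[0]*1000).round(1))
E
python3 -c "
from meas import *
placed('w6',0)"
python3 -m jog '[[-0.3,-4,0,-0.02],[-0.6,-8,0,-0.04],[-0.9,-12,0,-0.06],[-1.2,-16,0,-0.08],[-1.5,-20,0,-0.1],[-1.8,-24,0,-0.12],[-2,-28,0,-0.14],[-2.3,-32,0,-0.16],[-2.6,-36,0,-0.18],[-2.9,-40,0,-0.2],[-3.2,-44,0,-0.21],[-3.5,-48,0.5,-0.21],[-3.8,-52,1,-0.21],[-4.1,-56,1.8,-0.21],[-4.3,-57.7,1.8,-0.21],[-4.3,-57.7,1.8,-0.21],[-4.3,-57.7,1.8,-0.21],[-4.3,-57.7,1.8,-0.21]]'
python3 go.py .5205 -.2588 .0075 4; python3 -c "
from meas import *
shot('wrist','w7.png'); chis('w7')"
```

```text
along [-69.5  69.3] mid -0.1 across 0.4 yaw err -0.2 top z 0.0404 slope mm/m -3.3
t: 9.53
eef_pos: [0.5204, -0.2578, 0.1486]
tool_rot: [-0.0, -0.036, 0.999, 0.001]
contact_force: [0.3, 0.1, -1.4]
gripper_width: 0.503
grasp_force: 0.0
shift cm [-1.000e-02 -1.200e-01  1.411e+01] spin 0.002 cur yaw 4.14
w7 [202. 153.] ctr [ 506.9 -321.9] size [ 19.7 210.7] ang 88.2 bar [ 507.  -322.1] [ 18.9 207.4] 87.8 top z [0.0203 0.021 ]
w7 [360. 174.] ctr [ 504.9 -190.1] size [154.5  19.5] ang 0.1 bar [ 504.3 -189.5] [152.9  17.1] 0.2 top z [0.0203 0.021 ]
w7 [274. 188.] ctr [ 519.4 -259.8] size [166.9  21.3] ang 4.1 bar [ 513.4 -260.6] [141.1  19.5] 3.6 top z [0.0204 0.021 ]
```

```bash
python3 -m jog '[[0,-0.15,4,0],[0,-0.15,8,0],[0,-0.15,12,0],[0,-0.15,13.5,0],[0,-0.15,14.1,0],[0,-0.15,14.1,0],[0,-0.15,14.1,0]]'; python3 -m jog '[[0,0,0,0],[0,0,0,0],[0,0,0,0],[0,0,0,0],[0,0,0,0],[0,0,0,0]]' 1 60;  python3 -m jog '[[0,0,-2,0],[0,0,-5,0],[0,0,-8,0],[0,0,-10,0],[0,0,-10,0],[0,0,-10,0]]'; python3 go.py .5489 .2588 .12 -8.1
```

```text
t: 10.17
eef_pos: [0.5216, -0.2601, 0.0092]
tool_rot: [0.001, -0.036, 0.999, -0.0]
contact_force: [0.6, 0.0, 0.9]
gripper_width: 0.501
grasp_force: 0.0
t: 10.67
eef_pos: [0.5219, -0.261, 0.0102]
tool_rot: [0.001, -0.036, 0.999, -0.0]
contact_force: [-0.8, 0.7, 7.0]
gripper_width: 0.167
grasp_force: 59.6
t: 11.17
eef_pos: [0.5213, -0.2607, 0.1095]
tool_rot: [0.001, -0.036, 0.999, -0.0]
contact_force: [-0.7, 0.4, -4.2]
gripper_width: 0.166
grasp_force: 59.5
shift cm [-6.46 51.62 -1.07] spin 0.213 cur yaw 4.09
```

```bash
python3 -m jog '[[-0.5,4,-0.5,0.02],[-1,8,-1,0.04],[-1.5,12,-1,0.06],[-2,16,-1,0.08],[-2.5,20,-1,0.1],[-3,24,-1,0.12],[-3.5,28,-1,0.14],[-4,32,-1,0.16],[-4.5,36,-1,0.18],[-5,40,-1,0.2],[-5.5,44,-1,0.21],[-6,48,-1,0.21],[-6.6,51.6,-1,0.21],[-6.6,51.6,-1,0.21],[-6.6,51.6,-1,0.21],[-6.6,51.6,-1,0.21],[-6.6,51.6,-1,0.21]]'; python3 go.py .550 .2586 .031 -8.1
```

```text
t: 12.58
eef_pos: [0.5492, 0.2566, 0.1172]
tool_rot: [-0.001, 0.07, 0.998, -0.001]
contact_force: [-0.0, -0.2, -3.9]
gripper_width: 0.164
grasp_force: 59.8
shift cm [-0.06  0.23  8.61] spin 0.001 cur yaw -8.07
```

```bash
python3 -m jog '[[-0.1,0.2,3,0],[-0.1,0.2,5,0],[-0.1,0.2,6,0],[-0.1,0.2,7,0],[-0.1,0.2,8,0],[-0.1,0.2,8.4,0],[-0.1,0.2,8.4,0],[-0.1,0.2,8.4,0]]'; python3 go.py .550 .2586 .031 -8.1
```

```text
t: 13.25
eef_pos: [0.5514, 0.2606, 0.0347]
tool_rot: [0.0, 0.069, 0.998, 0.0]
contact_force: [-1.0, -0.2, -3.4]
gripper_width: 0.164
grasp_force: 59.7
shift cm [ 0.11 -0.22  0.37] spin 0.002 cur yaw -7.96
```

```bash
python3 -m jog '[[0.1,-0.2,0.2,0],[0.1,-0.2,0.35,0],[0.1,-0.2,0.35,0],[0.1,-0.2,0.35,0]]'; python3 -m jog '[[0,0,0,0],[0,0,0,0],[0,0,0,0],[0,0,0,0]]' 0; python3 -m jog '[[0,0,-3,0],[0,0,-6,0],[0,0,-10,0],[0,0,-14,0],[0,0,-14,0],[0,0,-14,0]]'; python3 - <<'E'
from meas import *
c=shot("wrist","w8.png"); placed("w8",1); placed("w8",0)
E
python3 go.py .5283 -.1875 .15 0
```

```text
t: 13.58
eef_pos: [0.5498, 0.2588, 0.031]
tool_rot: [0.0, 0.069, 0.998, 0.0]
contact_force: [-0.7, -0.5, -3.8]
gripper_width: 0.163
grasp_force: 59.8
t: 13.92
eef_pos: [0.5502, 0.259, 0.0312]
tool_rot: [0.0, 0.069, 0.998, 0.0]
contact_force: [-0.3, 0.3, -0.5]
gripper_width: 0.501
grasp_force: 0.0
t: 14.42
eef_pos: [0.5516, 0.2595, 0.1738]
tool_rot: [0.002, 0.069, 0.998, 0.002]
contact_force: [0.5, 1.0, -0.5]
gripper_width: 0.497
grasp_force: 0.0
along [-85.2  84.1] mid -0.6 across 0.1 yaw err 0.5 top z 0.0404 slope mm/m -1.2
along [-69.6  68.8] mid -0.4 across -1.4 yaw err 1.2 top z 0.0402 slope mm/m 6.5
shift cm [ -4.01 -44.53   2.1 ] spin -0.139 cur yaw -7.94
```

```bash
python3 -m jog '[[-0.3,-4,0,-0.02],[-0.6,-8,0,-0.04],[-0.9,-12,0,-0.06],[-1.3,-16,0,-0.08],[-1.7,-20,0,-0.1],[-2.1,-24,0,-0.12],[-2.5,-28,0,-0.14],[-2.9,-32,0.5,-0.14],[-3.3,-36,1,-0.14],[-3.7,-40,1.5,-0.14],[-4.05,-44.5,2.1,-0.14],[-4.05,-44.5,2.1,-0.14],[-4.05,-44.5,2.1,-0.14],[-4.05,-44.5,2.1,-0.14],[-4.05,-44.5,2.1,-0.14]]'
python3 go.py .5283 -.1878 .0075 0; python3 -c "
from meas import *
shot('wrist','w9.png'); chis('w9')"
```

```text
t: 15.72
eef_pos: [0.5282, -0.1856, 0.1489]
tool_rot: [-0.001, -0.002, 1.0, 0.001]
contact_force: [0.2, 0.4, -0.2]
gripper_width: 0.503
grasp_force: 0.0
shift cm [-0.03 -0.24 14.14] spin 0.003 cur yaw 0.2
w9 [116. 164.] ctr [ 515.6 -320.1] size [ 23.2 227.1] ang 88.8 bar [ 516.9 -322.6] [ 20.8 228.4] 89.3 top z [0.02   0.0208]
w9 [273. 184.] ctr [ 526.8 -188.5] size [197.6  21.6] ang 0.6 bar [ 518.1 -190.2] [179.8  19.8] 1.2 top z [0.0204 0.021 ]
```

```bash
python3 -m jog '[[0,-0.25,4,0],[0,-0.25,8,0],[0,-0.25,12,0],[0,-0.25,13.5,0],[0,-0.25,14.1,0],[0,-0.25,14.1,0],[0,-0.25,14.1,0]]'; python3 -m jog '[[0,0,0,0],[0,0,0,0],[0,0,0,0],[0,0,0,0],[0,0,0,0],[0,0,0,0]]' 1 60;  python3 -m jog '[[0,0,-2,0],[0,0,-5,0],[0,0,-8,0],[0,0,-10,0],[0,0,-10,0],[0,0,-10,0]]'; python3 go.py .5405 .1994 .12 -8.1
```

```text
t: 16.35
eef_pos: [0.5293, -0.1895, 0.0096]
tool_rot: [0.001, -0.001, 1.0, -0.0]
contact_force: [-0.4, -0.5, 0.8]
gripper_width: 0.499
grasp_force: 0.0
t: 16.85
eef_pos: [0.5297, -0.1902, 0.0106]
tool_rot: [0.002, -0.001, 1.0, -0.0]
contact_force: [-1.4, 0.0, 7.6]
gripper_width: 0.163
grasp_force: 59.4
t: 17.35
eef_pos: [0.5291, -0.19, 0.1102]
tool_rot: [0.002, -0.001, 1.0, -0.0]
contact_force: [-0.2, 0.3, -2.5]
gripper_width: 0.16
grasp_force: 59.4
shift cm [-1.2  38.94 -0.98] spin 0.143 cur yaw 0.08
```

```bash
python3 -m jog '[[-0.1,4,-0.5,0.02],[-0.3,8,-1,0.04],[-0.5,12,-1,0.06],[-0.7,16,-1,0.08],[-0.9,20,-1,0.1],[-1,24,-1,0.12],[-1.1,28,-1,0.14],[-1.2,32,-1,0.14],[-1.3,36,-1,0.14],[-1.3,39,-1,0.14],[-1.3,39,-1,0.14],[-1.3,39,-1,0.14],[-1.3,39,-1,0.14],[-1.3,39,-1,0.14]]'; python3 go.py .542 .1992 .0315 -8.1
```

```text
t: 18.52
eef_pos: [0.5404, 0.1978, 0.118]
tool_rot: [-0.001, 0.071, 0.998, -0.001]
contact_force: [0.7, -1.2, -3.1]
gripper_width: 0.162
grasp_force: 59.5
shift cm [-0.15  0.17  8.65] spin 0.0 cur yaw -8.09
```

```bash
python3 -m jog '[[-0.1,0.1,3,0],[-0.1,0.1,5,0],[-0.1,0.1,6,0],[-0.1,0.1,7,0],[-0.1,0.1,8,0],[-0.1,0.1,8.4,0],[-0.1,0.1,8.4,0],[-0.1,0.1,8.4,0]]'; python3 go.py .542 .1992 .0315 -8.1
```

```text
t: 19.18
eef_pos: [0.5424, 0.2008, 0.0352]
tool_rot: [0.0, 0.069, 0.998, 0.0]
contact_force: [-0.3, 0.2, -3.0]
gripper_width: 0.165
grasp_force: 59.5
shift cm [ 0.01 -0.16  0.37] spin 0.002 cur yaw -7.97
```

```bash
python3 -m jog '[[0,-0.15,0.2,0],[0,-0.15,0.35,0],[0,-0.15,0.35,0],[0,-0.15,0.35,0]]'; python3 -m jog '[[0,0,0,0],[0,0,0,0],[0,0,0,0],[0,0,0,0]]' 0; python3 -m jog '[[0,0,-3,0],[0,0,-6,0],[0,0,-10,0],[0,0,-14,0],[0,0,-14,0],[0,0,-14,0]]'; python3 - <<'E'
from meas import *
c=shot("wrist","w10.png"); placed("w10",2); placed("w10",1)
E
python3 go.py .5173 -.3205 .15 -1
```

```text
t: 19.52
eef_pos: [0.5418, 0.1994, 0.0315]
tool_rot: [0.0, 0.069, 0.998, 0.0]
contact_force: [-0.2, 0.6, -2.8]
gripper_width: 0.164
grasp_force: 59.5
t: 19.85
eef_pos: [0.5421, 0.1994, 0.0316]
tool_rot: [0.0, 0.069, 0.998, 0.0]
contact_force: [-0.1, 0.2, -0.4]
gripper_width: 0.498
grasp_force: 0.0
t: 20.35
eef_pos: [0.5435, 0.2, 0.1741]
tool_rot: [0.002, 0.069, 0.998, 0.002]
contact_force: [0.4, 0.7, -0.8]
gripper_width: 0.5
grasp_force: 0.0
along [-100.4   98.6] mid -0.9 across -0.4 yaw err -0.3 top z 0.0403 slope mm/m 1.5
along [-85.2  71.2] mid -7.0 across -1.9 yaw err 2.4 top z 0.0401 slope mm/m 13.3
shift cm [ -4.73 -51.86   2.14] spin -0.121 cur yaw -7.95
```

```bash
python3 -m jog '[[-0.3,-4,0,-0.02],[-0.6,-8,0,-0.04],[-1,-12,0,-0.06],[-1.4,-16,0,-0.08],[-1.8,-20,0,-0.1],[-2.2,-24,0,-0.12],[-2.6,-28,0,-0.12],[-3,-32,0.5,-0.12],[-3.4,-36,1,-0.12],[-3.8,-40,1.5,-0.12],[-4.2,-44,2.1,-0.12],[-4.6,-48,2.1,-0.12],[-4.8,-51.9,2.1,-0.12],[-4.8,-51.9,2.1,-0.12],[-4.8,-51.9,2.1,-0.12],[-4.8,-51.9,2.1,-0.12],[-4.8,-51.9,2.1,-0.12]]'
python3 go.py .5175 -.3215 .0075 -1; python3 -c "
from meas import *
shot('wrist','w11.png'); chis('w11')"
```

```text
t: 21.82
eef_pos: [0.5176, -0.3192, 0.1492]
tool_rot: [-0.001, 0.008, 1.0, 0.001]
contact_force: [-0.5, 0.6, 0.4]
gripper_width: 0.497
grasp_force: 0.0
shift cm [-0.02 -0.25 14.17] spin 0.001 cur yaw -0.95
w11 [273. 178.] ctr [ 515.8 -322.6] size [ 21. 227.] ang 89.0 bar [ 510.1 -323.6] [ 19.1 201.1] 89.0 top z [0.0204 0.021 ]
```

```bash
python3 -m jog '[[0,-0.3,4,0],[0,-0.3,8,0],[0,-0.3,12,0],[0,-0.3,13.5,0],[0,-0.3,14.1,0],[0,-0.3,14.1,0],[0,-0.3,14.1,0]]'; python3 -m jog '[[0,0,0,0],[0,0,0,0],[0,0,0,0],[0,0,0,0],[0,0,0,0],[0,0,0,0]]' 1 70;  python3 -m jog '[[0,0,-2,0],[0,0,-5,0],[0,0,-8,0],[0,0,-10,0],[0,0,-10,0],[0,0,-10,0]]'; python3 go.py .5333 .140 .12 -8.1
```

```text
t: 22.45
eef_pos: [0.5184, -0.3241, 0.0102]
tool_rot: [0.001, 0.009, 1.0, -0.0]
contact_force: [0.5, -1.2, 0.4]
gripper_width: 0.503
grasp_force: 0.0
t: 22.95
eef_pos: [0.5187, -0.3245, 0.0112]
tool_rot: [0.001, 0.009, 1.0, -0.0]
contact_force: [-0.5, 2.0, 7.1]
gripper_width: 0.163
grasp_force: 68.8
t: 23.45
eef_pos: [0.518, -0.3244, 0.1103]
tool_rot: [0.001, 0.009, 1.0, -0.0]
contact_force: [0.2, -0.1, -5.4]
gripper_width: 0.161
grasp_force: 69.7
shift cm [-0.67 46.46 -1.  ] spin 0.123 cur yaw -1.07
```

```bash
python3 -m jog '[[-0.1,4,-0.5,0.02],[-0.2,8,-1,0.04],[-0.3,12,-1,0.06],[-0.4,16,-1,0.08],[-0.5,20,-1,0.1],[-0.6,24,-1,0.12],[-0.7,28,-1,0.12],[-0.7,32,-1,0.12],[-0.7,36,-1,0.12],[-0.7,40,-1,0.12],[-0.7,44,-1,0.12],[-0.7,46.4,-1,0.12],[-0.7,46.4,-1,0.12],[-0.7,46.4,-1,0.12],[-0.7,46.4,-1,0.12],[-0.7,46.4,-1,0.12]]'; python3 go.py .534 .1399 .032 -8.1
```

```text
t: 24.78
eef_pos: [0.5325, 0.1374, 0.1185]
tool_rot: [-0.001, 0.071, 0.998, -0.001]
contact_force: [1.1, 0.2, -3.5]
gripper_width: 0.163
grasp_force: 69.9
shift cm [-0.12  0.28  8.65] spin 0.0 cur yaw -8.09
```

```bash
python3 -m jog '[[-0.1,0.15,3,0],[-0.1,0.15,5,0],[-0.1,0.15,6,0],[-0.1,0.15,7,0],[-0.1,0.15,8,0],[-0.1,0.15,8.4,0],[-0.1,0.15,8.4,0],[-0.1,0.15,8.4,0]]'; python3 go.py .534 .1399 .032 -8.1
```

```text
t: 25.45
eef_pos: [0.5348, 0.1407, 0.0357]
tool_rot: [0.0, 0.07, 0.998, 0.0]
contact_force: [-0.6, 0.3, -3.7]
gripper_width: 0.161
grasp_force: 69.8
shift cm [ 0.07 -0.09  0.37] spin 0.002 cur yaw -7.97
```

```bash
python3 -m jog '[[0.05,-0.1,0.2,0],[0.05,-0.1,0.35,0],[0.05,-0.1,0.35,0],[0.05,-0.1,0.35,0]]'; python3 -m jog '[[0,0,0,0],[0,0,0,0],[0,0,0,0],[0,0,0,0]]' 0; python3 -m jog '[[0,0,-3,0],[0,0,-6,0],[0,0,-10,0],[0,0,-14,0],[0,3,-18,0],[-2,6,-22,0],[-5,9,-26,0],[-6,9,-27,0],[-6,9,-27,0],[-6,9,-27,0],[-6,9,-27,0]]'; python3 - <<'E'
from meas import *
c=shot("wrist","w12.png"); [placed("w12",k) for k in range(4)]
E
```

```text
t: 25.78
eef_pos: [0.5338, 0.14, 0.032]
tool_rot: [0.0, 0.069, 0.998, 0.0]
contact_force: [0.7, -0.3, -4.4]
gripper_width: 0.161
grasp_force: 69.9
t: 26.12
eef_pos: [0.5342, 0.14, 0.0322]
tool_rot: [0.0, 0.069, 0.998, 0.0]
contact_force: [-0.5, 0.5, -0.0]
gripper_width: 0.501
grasp_force: 0.0
t: 27.03
eef_pos: [0.6051, 0.2199, 0.301]
tool_rot: [-0.0, 0.07, 0.998, -0.0]
contact_force: [-0.5, -1.2, -1.0]
gripper_width: 0.501
grasp_force: 0.0
along [-69.   69.1] mid 0.0 across -1.1 yaw err 0.1 top z 0.0403 slope mm/m 2.9
along [-85.   83.3] mid -0.8 across -0.2 yaw err 0.4 top z 0.0404 slope mm/m -2.2
along [-99.   99.1] mid 0.1 across 0.5 yaw err 0.3 top z 0.0404 slope mm/m -1.6
along [-114.5  113.8] mid -0.3 across 1.5 yaw err -0.1 top z 0.0403 slope mm/m -0.1
```

View pics/w12.png

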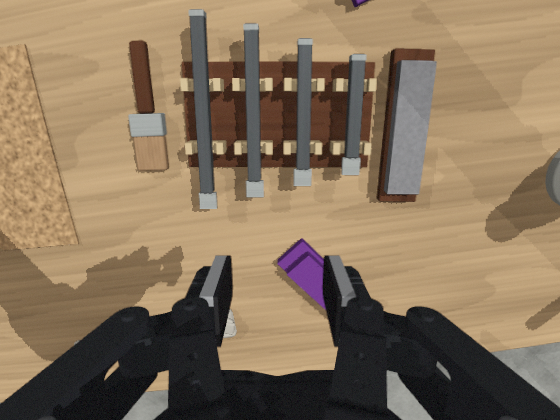

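All four chisels lie flat in the cradles, increasing in length from the whetstone side (355,115) to the brush side (203,110). Each is centred to within 1 mm, and the whetstone and brush are undisturbed.

```bash
python3 -c "
from station import bot
print(bot.hand_in())"
```

```text
the job is handed in; nothing more can be done
None
```

The four chisels lie flat in the rack, shortest (140 mm) next to the sharpening stone and longest (230 mm) at the brush end, each centred to within about 1 mm by wrist-camera measurement; the job was handed in at about 27 s of the 109 s allowed, with no verdict shown.

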